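Hang a specimen carrier on the conveyor rail, over its lip and past the spring roller

TASK

Pick up the steel specimen carrier by its black tab with the specimen riding in its cup, lift its hook over the front lip of the conveyor rail and lower it into the pocket of the trolley parked there. Press it down by feel until its foot has passed the spring roller and bears on the seat below with a steady push of more than 6 N but never more than 20 N (its weight included). Keep the specimen in the cup, and let go so that it hangs fully home and upright.

Things in the scene. Friction and masses are not known exactly. Their poses are not given: they have to be found in the camera images.
- carrier: Free-standing steel specimen carrier, about 0.2 kg, upright at the start. Origin at the centre of its underside, z up. Square cup 54x54 mm, 17 mm high, floor 4 mm, centred on the origin; above it a C-shaped hanger. When hung its axes are parallel to the rail's: spine in front of the lip (robot side), tongue and foot behind the lip, cup under the rail.
- carrier_grip (a point): Middle of the carrier's black grip tab, 186 mm above its underside, straight above the foot. The tab is 12 mm in x, 24 mm in y and stands from z = 162 to 207 mm of the carrier, on top of the hanger's level arm.
- carrier_foot (a point): Middle of the lowest line of the hook's foot, 112 mm above the carrier's underside, on its centre line (x = y = 0). The foot is a round bead along y, 10 mm thick in x, 24 mm long in y; above it a flat tongue (x = -5 to +2 mm, 20 mm wide) goes up to the arm; its front face is flush with the foot and lies against the lip when hung.
- carrier_spine (a point): Point of the spine beside the hook's opening, at x = -30, y = 0, z = 135 mm of the carrier. The flat spine is 6 mm thick in x, 24 mm wide, rises from the cup's edge to the level arm, whose underside is at z = 154 mm and which runs from the spine to the tongue. The hook opens downward between spine and tongue, 22 mm clear beside the foot.
- mount_0: Black resin-mounted specimen, a disc 30 mm in diameter, 20 mm high, 35 g, lying loose in the carrier's cup. Origin at the centre of its underside.
- rail: Fixed aluminium conveyor rail on two posts: a channel open upward, 280 mm long in its y. Origin on the bench under the inner face of its front lip, mid-length; x across the channel away from the robot, z up. Front lip x = -4 to 0 mm, round top at z = 175 mm; channel floor z = 136, underside 130 mm; back wall x = 34 to 38 mm, top at 183 mm. Posts at y = +-135 mm, free space between them.
- pocket (a point): Mouth of the pocket in the steel trolley parked somewhere along the rail: where the middle of the foot should enter, 6 mm behind the lip's inner face, at the height of the lip's top. Axes as the rail's. The pocket is 34 mm long in y, between two cheeks that rise 3 mm above the lip; lip and roller bound it in x. Round foot and lip top guide it in. The hard seat at its bottom lies 17 to 35 mm below this point: set by hand, not measured.
- roller_side (a point): Point above the rest position of the spring roller on the pocket's far side, 6 mm farther in x than the pocket point, same height. The roller (8 mm thick, along y, axis 8 mm above the seat, wherever that is) springs towards the lip with 3 to 7 N. Pushing the foot down past it takes some 4 to 10 N (more if the foot is too far from the lip), beginning some 9 to 11 mm above the seat; then it holds the foot down. Weight alone does not pass it.
Mind the look-alikes: they are no part of the job. What is shaped like the carrier but brown or yellow is not meant.

How it is judged:
By the outcome, as a careful person would: the job done as asked, in the order asked, and still so for the second after the job is handed in, with the robot touching nothing.
It also fails if it takes over 64 s, if anything falls off the work surface, if the arm or the gripper's body presses on something with over 40 N, if the wrist force passes 120 N, or if a joint passes its speed limit or range.

ROBOT

A 7-joint arm with a two-finger parallel gripper is mounted at the origin on a cart in front of the work surface, level with it; the furniture and walls round the work are solid. World frame = base frame: x ahead of the robot, y to its left, z up, the work surface at z = 0. Lengths are in m, angles in rad, forces in N, time in s.
With the tool pointing down it reaches from about 0.4 to 0.85 m from the base axis. Payload 4.5 kg.
Tool frame: the origin (TCP) lies midway between the tips of the shut fingers; the grasp point (between the pads) lies 19 mm behind it; z points along the fingers, y is the direction in which the jaws open and shut (so a half turn about z gives the same grasp; the last joint's range is limited). The gripper opens to 88 mm and grips with 3 to 60 N. Pads are 18 mm wide; open, the fingers measure 123 mm over their backs; the gripper's body (75 mm by 187 mm) begins 45 mm behind the grasp point.
Start: joints at [1.198, 0.689, -0.195, 1.565, 0.157, 0.902, -0.215], TCP at [0.247, -0.574, 0.239] pointing down, gripper open.
Joint ranges: [-3.01, 3.01], [-0.46, 2.08], [-1.47, 1.51], [0.13, 2.56], [-1, 4.14], [0.04, 2.09], [-2.66, 2.66]. Speed limits (rad/s): [2.57, 2.57, 3.14, 3.14, 3.14, 3.14, 3.14].

INTERFACE

Orientations are given as a rotation vector (axis times angle).
In Python, from cell import arm gives the robot as it stands. The module is installed in compiled form; this text tells all that it offers.
- The arm moves only by the tool step_arm, never from a script. Its argument "motion" is one flat list of numbers, 7 for each row, row after row: the shift along the tool's x, y, z in cm, then the turn, a rotation vector about the tool's x, y, z in rad, then the closure, from -1 (fully open) to 1 (shut). A call has 1 to 20 rows; each row shifts and turns the pose as measured when the row begins, along the tool's axes as they then stand; what a row does not reach is not made up. A row lasts 1/8 s, in which the tool goes at most 62.5 mm and 10.7 degrees, less where a joint would pass 70% of its speed; a pose out of reach is approached as far as the arm can. A call with a gripper value outside its range is refused whole. The fingers move at their own pace and stop on an object; "force" is the grip in N (left out, the last holds). Time passes only in rows, so rows that do not move let the fingers close. It gives the time, the measured TCP pose, the force and the opening at its end, in the units of the state.
- arm.get_obs(): the state, without advancing time (a new reading comes with each control period).
- arm.get_image(name): name is "side" or "top" or "wrist"; returns the picture (420x560x3 uint8, red, green, blue); there is no depth.
- arm.camera_model(name): a dict with "K" (3x3 intrinsics, pixels), "k1" (the pictures are not rectified: a ray, as slopes to the right and down, at radius r is drawn at 1 + k1 r^2 times it, then the intrinsics apply), "rvec" (rotation vector, rad) and "tvec" (3), from world to camera coordinates, as OpenCV has them. Camera axes: x right, y down, z forward; pixel columns grow to the right and rows downward; lengths in m; the calibration is good to about 2 mm. A picture is of the moment at which its call begins: read the wrist's pose just before it. camera_model takes no time and is no camera call; for the wrist camera it gives the pose at the moment of the call.
- arm.job_done(): hands the job in, once; it reports no verdict.
Trained networks look in the newest picture that a camera, given by its name, has taken for a name from the list of things; names that differ only in an ending like _2 or _b are one class to them, and where a whole thing is asked for, a point or a joint stands for the part that bears it (a point fixed in the world has none). Each returns a list of dicts, best first, with "p" (0 to 1); they miss things now and then, are a little off and sometimes report something else, mostly with a low value. They report only what shows in the picture. A call takes as long as a camera call. They do not tell look-alikes from the thing itself.
- arm.search_frame(camera, label): "point" ([column, row] in pixels, amid what is visible of it).
The state is a dict: "time_s": time; "joint_positions": joint angles; "qvel": joint speeds; "tau": joint torques, N m; "eef_pos": TCP position; "eef_rot": TCP orientation; "wrist_force": force on the tool from outside, world axes, zero at the start; "ft_torque": the same for the moment, N m; "width": finger opening in m.
Only numpy, scipy, OpenCV 4.12 (cv2) and the standard library are available. Lean on these libraries where they do the work, as an engineer would, in place of code of your own. Each camera call takes 0.05 s, during which the arm holds its last target.

## Working session

There is one attempt and no reset: what is moved stays moved. The work goes in short steps, Python scripts to look and compute and a tool call to move; the robot and the scene stay as the last step left them, time stands still between calls to the robot, and variables do not carry over. Pictures are saved under pics/ and viewed, and the job is handed in when it is done.

Besides the shell and the picture viewer there is one more tool, called after ">>>" as name(argument=value, ...) on one line, values as JSON. step_arm: Moves the arm, as the interface text tells. Its arguments: {"type":"object","properties":{"motion":{"type":"array"},"force":{"type":"number"}},"required":["motion"]}

```bash
mkdir -p pics; cat > h.py <<'E'
import numpy as np,cv2
from cell import arm
from scipy.spatial.transform import Rotation as R
def snap(n,f):
    im=arm.get_image(n); cv2.imwrite('pics/'+f,im[:,:,::-1]); return im
def ray(n,px,m=None):
    m=m or arm.camera_model(n); K=np.array(m['K']);k1=m['k1']
    d=np.linalg.solve(K,[px[0],px[1],1.])[:2]; u=d.copy()
    for _ in range(30): u=d/(1+k1*(u@u))
    Rm=cv2.Rodrigues(np.array(m['rvec'],float))[0]; t=np.array(m['tvec'],float).ravel()
    return -Rm.T@t, Rm.T@np.r_[u,1]
def atz(n,px,z,m=None):
    o,d=ray(n,px,m); return o+d*(z-o[2])/d[2]
def proj(n,P,m=None):
    m=m or arm.camera_model(n); Rm=cv2.Rodrigues(np.array(m['rvec'],float))[0]
    c=(np.atleast_2d(P))@Rm.T+np.array(m['tvec'],float).ravel(); u=c[:,:2]/c[:,2:]
    u=u*(1+m['k1']*(u**2).sum(1,keepdims=True)); K=np.array(m['K']); return u@K[:2,:2].T+K[:2,2]
def tri(obs):
    A=np.zeros((3,3));b=np.zeros(3)
    for n,px in obs:
        o,d=ray(n,px) if isinstance(n,str) else ray(*n[:1],px,n[1]); d=d/np.linalg.norm(d);M=np.eye(3)-np.outer(d,d);A+=M;b+=M@o
    return np.linalg.solve(A,b)
E
python3 - <<'E'
from h import *
np.set_printoptions(precision=4,suppress=True)
for n in['side','top','wrist']:
    snap(n,n+'0.png'); m=arm.camera_model(n);o,d=ray(n,(280,210));print(n,o,d,m['K'][0],m['k1'])
    if n!='wrist':
        for l in['carrier','carrier_grip','carrier_foot','carrier_spine','mount_0','rail','pocket','roller_side']:
            print(l,[(np.round(x['point'],1),round(x['p'],2)) for x in arm.search_frame(n,l)])
print(arm.get_obs())
E
```

```text
side [ 0.4282 -0.6299  0.7994] [ 0.0987  0.7877 -0.6085] [475.6971   0.     271.0101] 0.01959550075268313
carrier [(array([260.2, 209.3]), 0.83), (array([229.8, 142.5]), 0.78)]
carrier_grip [(array([230.7, 142.9]), 0.94), (array([260.1, 214.6]), 0.89), (array([227.9, 220.5]), 0.87), (array([321.6, 329.1]), 0.39)]
carrier_foot [(array([230.5, 220.9]), 0.77), (array([234.8, 144.5]), 0.74), (array([267.5, 203.9]), 0.72)]
carrier_spine [(array([228.6, 215.2]), 0.95), (array([263.5, 214.2]), 0.86), (array([231.8, 142.8]), 0.78)]
mount_0 [(array([271.9, 232.7]), 0.44)]
rail [(array([320.1, 328.6]), 0.72)]
pocket [(array([261.2, 212.2]), 0.61)]
roller_side [(array([324. , 319.9]), 0.58)]
top [0.2075 0.2613 1.4667] [ 0.2316  0.0228 -0.9726] [445.1093   0.     282.6204] 0.05006256285645419
carrier [(array([160.6, 234.5]), 0.73), (array([281.5, 250.5]), 0.61), (array([278.6, 217. ]), 0.52)]
carrier_grip [(array([281.2, 220.6]), 0.92), (array([163.7, 233.6]), 0.91), (array([280.2, 249.2]), 0.81)]
carrier_foot [(array([160.5, 236.4]), 0.96), (array([283.8, 251. ]), 0.86), (array([278.4, 219. ]),
[... 153 characters left out ...]
]), 0.84)]
pocket [(array([416.2, 200. ]), 0.51)]
roller_side [(array([416.3, 203.4]), 0.52)]
wrist [ 0.3089 -0.5466  0.3856] [-0.2441 -0.1002 -0.9646] [364.1366   0.     281.9365] -0.09792051704679133
{'time_s': 0.95, 'joint_positions': array([ 1.1978,  0.689 , -0.1946,  1.5653,  0.1573,  0.9025, -0.2151]), 'qvel': array([-0.0002,  0.0018, -0.0007,  0.0001, -0.0002,  0.0017, -0.0001]), 'tau': array([ -0.0007, -52.7506,  -1.2669, -15.3748,  -0.0518,  -0.0007,
         0.    ]), 'eef_pos': array([ 0.2473, -0.574 ,  0.2388]), 'eef_rot': array([3.0767, 0.6346, 0.    ]), 'wrist_force': array([-0.6662, -0.4956, -0.1887]), 'ft_torque': array([0.0449, 0.0061, 0.0102]), 'width': 0.08799943503639757}
```

View pics/side0.png

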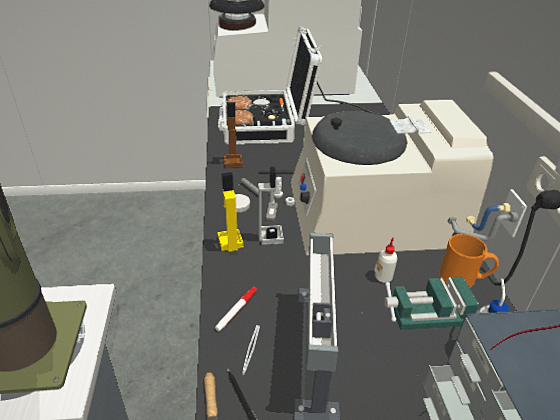

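View pics/top0.png

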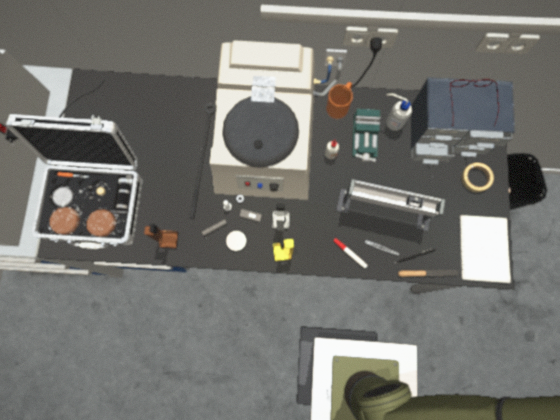

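View pics/wrist0.png

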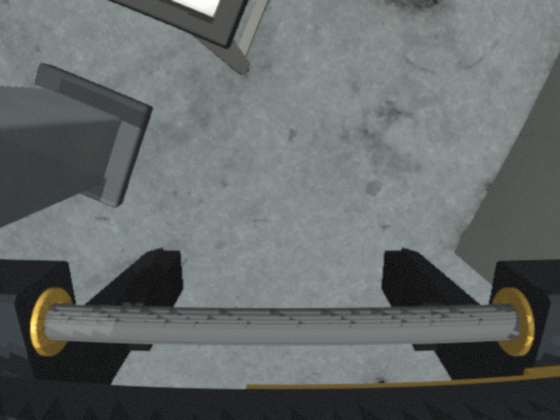

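```bash
python3 - <<'E'
import cv2
a=cv2.imread('pics/side0.png')[100:400,180:440]; cv2.imwrite('pics/side0c.png',cv2.resize(a,None,fx=2,fy=2,interpolation=2))
a=cv2.imread('pics/top0.png')[150:300,130:430]; cv2.imwrite('pics/top0c.png',cv2.resize(a,None,fx=2.6,fy=2.6,interpolation=2))
E
```

```text
(no output)
```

View pics/side0c.png

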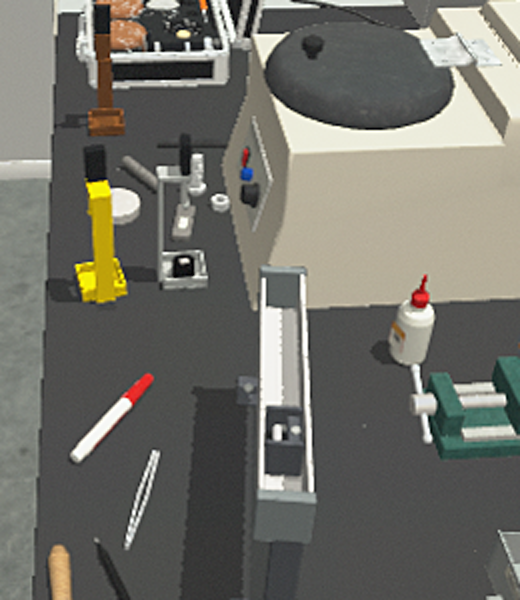

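View pics/top0c.png

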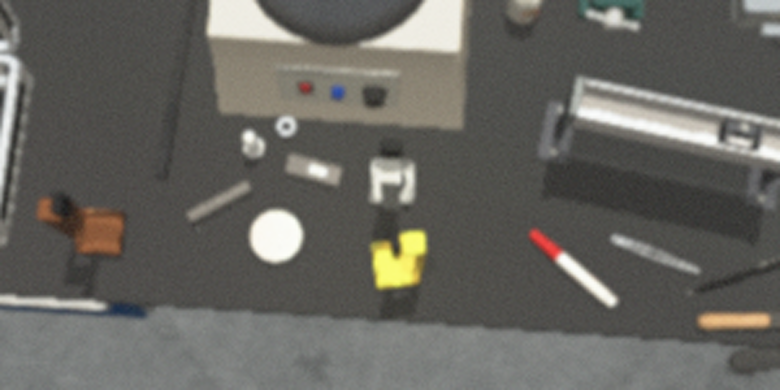

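Candidates in the side view: brown (232,140), yellow (230,220) and the steel one, with its tab at (272,177) and cup at (272,235) holding a black disc. The description (steel, black tab, specimen in the cup) points to the steel one. In the top view it is at (281,215). The rail's trolley shows at side (322,314) and top (414,201).

```bash
python3 - <<'E'
import cv2
a=cv2.imread('pics/side0.png')[160:250,220:310]; cv2.imwrite('pics/s1.png',cv2.resize(a,None,fx=6.6,fy=6.6,interpolation=2))
a=cv2.imread('pics/side0.png')[225:420,270:360]; cv2.imwrite('pics/s2.png',cv2.resize(a,None,fx=3,fy=3,interpolation=2))
a=cv2.imread('pics/top0.png')[195:245,255:310]; cv2.imwrite('pics/t1.png',cv2.resize(a,None,fx=10,fy=10,interpolation=2))
a=cv2.imread('pics/top0.png')[170:245,330:450]; cv2.imwrite('pics/t2.png',cv2.resize(a,None,fx=6.5,fy=6.5,interpolation=2))
E
```

```text
(no output)
```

View pics/s1.png

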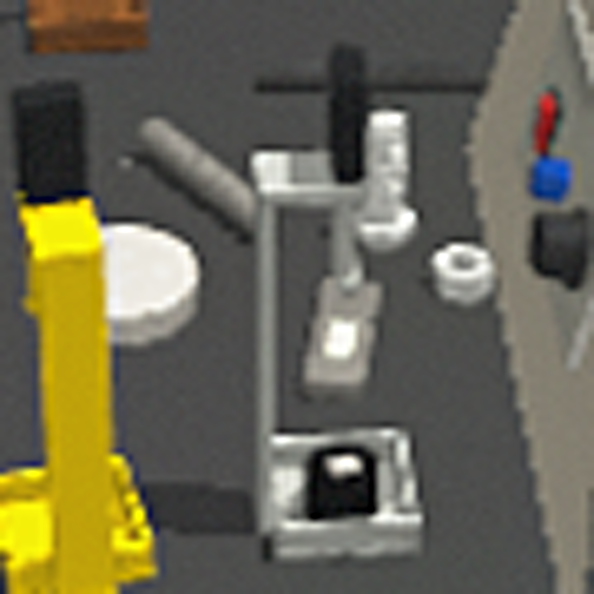

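View pics/s2.png

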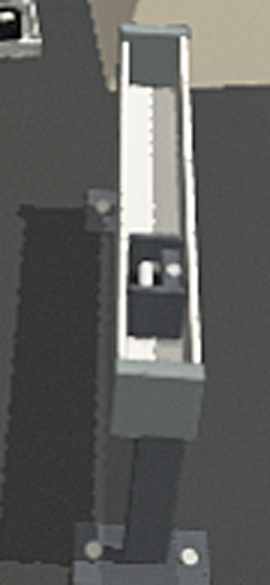

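View pics/t1.png

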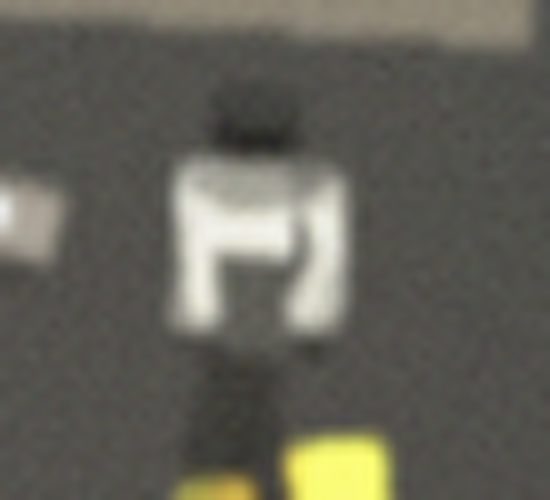

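View pics/t2.png

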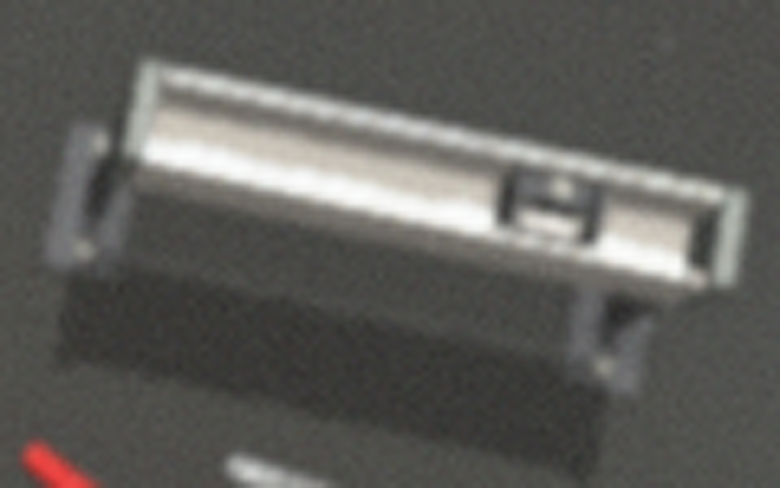

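```bash
cat > fit.py <<'E'
from h import *
from scipy.optimize import least_squares
np.set_printoptions(precision=4,suppress=True)
S=lambda x,y:(220+x/6.6,160+y/6.6); T=lambda x,y:(255+x/10,195+y/10)
ob=[('side',(0,0,207),S(348,48)),('side',(27,-27,17),S(420,515)),('side',(27,-27,0),S(418,553)),('side',(-27,-27,0),S(265,558)),('side',(27,27,17),S(408,432)),('side',(-33,-12,162),S(262,192)),('side',(-33,12,162),S(252,155)),
('top',(-27,27,17),T(172,332)),('top',(-27,-27,17),T(345,330)),('top',(27,-27,17),T(350,170)),('top',(27,27,17),T(178,165)),('top',(0,0,207),T(255,100))]
def res(p):
    Rz=R.from_euler('z',p[2]).as_matrix(); return np.concatenate([(proj(n,Rz@(np.array(q)/1000)+[p[0],p[1],0])-px).ravel() for n,q,px in ob])
s=least_squares(res,[.45,.3,0],loss='soft_l1');print(s.x);print(res(s.x).reshape(-1,2))
S2=lambda x,y:(270+x/3,225+y/3); T2=lambda x,y:(330+x/6.5,170+y/6.5)
ob2=[]
# lip top endpoints, back wall top, pocket corners
for n,F,z,pts in [('side',S2,.175,[(123,60),(121,350)]),('side',S2,.183,[(184,45),(199,355)]),('side',S2,.178,[(131,238),(181,238),(128,288),(182,288)]),
  ('top',T2,.175,[(150,170),(680,280)]),('top',T2,.183,[(165,72),(725,190)]),('top',T2,.178,[(508,170),(500,230),(600,190),(592,240)])]:
    for p in pts: print(n,z,p,atz(n,F(*p),z))
print(atz('top',T2(85,195),.0))
E
python3 fit.py
```

```text
[0.5231 0.2908 0.0177]
[[-0.2068  2.1622]
 [-0.5213  0.823 ]
 [-0.4234  0.1611]
 [ 1.4583  0.6852]
 [-1.3448 -0.234 ]
 [-1.      0.039 ]
 [-0.3561 -0.1374]
 [ 0.0275 -1.9109]
 [-1.022  -0.9466]
 [-0.7938 -0.7668]
 [ 0.2932 -1.0175]
 [-0.1213 -0.1726]]
side 0.175 (123, 60) [0.5787 0.0614 0.175 ]
side 0.175 (121, 350) [ 0.5418 -0.1654  0.175 ]
side 0.183 (184, 45) [0.6191 0.0643 0.183 ]
side 0.183 (199, 355) [ 0.5803 -0.1776  0.183 ]
side 0.178 (131, 238) [ 0.5588 -0.0923  0.178 ]
side 0.178 (181, 238) [ 0.5872 -0.0944  0.178 ]
side 0.178 (128, 288) [ 0.5514 -0.1275  0.178 ]
side 0.178 (182, 288) [ 0.581  -0.1297  0.178 ]
top 0.175 (150, 170) [0.5722 0.0756 0.175 ]
top 0.175 (680, 280) [ 0.5358 -0.1658  0.175 ]
top 0.183 (165, 72) [0.6173 0.0712 0.183 ]
top 0.183 (725, 190) [ 0.5773 -0.1839  0.183 ]
top 0.178 (508, 170) [ 0.5819 -0.0875  0.178 ]
top 0.178 (500, 230) [ 0.5532 -0.0839  0.178 ]
top 0.178 (600, 190) [ 0.5751 -0.1292  0.178 ]
top 0.178 (592, 240) [ 0.5512 -0.1255  0.178 ]
[0.6058 0.0839 0.    ]
```

```bash
python3 - <<'E'
from h import *
np.set_printoptions(precision=4,suppress=True)
print('machine bottom front near',atz('side',(307.5,254),0),atz('top',(130+465/2.6,150+128/2.6),0),atz('top',(130+218/2.6,150+112/2.6),0))
print('top corner tri',tri([('side',(326.5,175)),('top',(130+462/2.6,150+45/2.6))]))
print('lid top', tri([('side',(380,113)),('top',(261,130))]))
print('rail camera', proj('top',[[0,0,0],[.523,.29,.207],[.523,.29,0]]))
o=arm.get_obs(); M=R.from_rotvec(o['eef_rot']).as_matrix();m=arm.camera_model('wrist');Rm=cv2.Rodrigues(m['rvec'])[0]
print('cam in tool',M.T@(-Rm.T@m['tvec']-o['eef_pos']),'\n',M.T@Rm.T,M)
E
```

```text
machine bottom front near [0.607  0.2229 0.    ] [0.6009 0.2001 0.    ] [0.6013 0.5251 0.    ]
top corner tri [0.6336 0.2183 0.2345]
lid top [0.7468 0.3542 0.3004]
rail camera [[364.2264 392.9626]
 [280.6346 204.873 ]
 [281.0015 219.8474]]
cam in tool [ 0.0674 -0.0008 -0.1468] 
 [[-0.0005 -0.9651 -0.2617]
 [ 1.     -0.0007  0.0006]
 [-0.0008 -0.2617  0.9651]] [[ 0.9184  0.3957  0.    ]
 [ 0.3957 -0.9184 -0.0001]
 [-0.      0.0001 -1.    ]]
```

>>> step_arm(motion=[0,0,-1.6,0,0,-0.169,-1,0,0,-1.6,0,0,-0.169,-1,0,0,-1.6,0,0,-0.169,-1,0,0,-1.6,0,0,-0.169,-1,0,0,-1.6,0,0,-0.169,0,0,0,-1.6,0,0,-0.169,0,0,0,-1.6,0,0,-0.169,0], force=30)

```text
time_s: 1.82
eef_pos: [0.2465, -0.5731, 0.3527]
eef_rot: [-2.154, -2.281, 0.0]
wrist_force: [-0.3, -1.0, -0.3]
width: 0.0604
```

>>> step_arm(motion=[5.4,1.6,0,0,0,0,0,5.4,1.6,0,0,0,0,0,5.4,1.6,0,0,0,0,0,5.4,1.6,0,0,0,0,0,5.4,1.6,0,0,0,0,0,5.4,1.6,0,0,0,0,0,5.4,1.6,0,0,0,0,0,5.4,1.6,0,0,0,0,0,5.4,1.6,0,0,0,0,0,5.4,1.6,0,0,0,0,0,5.4,1.6,0,0,0,0,0,5.4,1.6,0,0,0,0,0])

```text
time_s: 3.32
eef_pos: [0.4087, 0.0977, 0.3543]
eef_rot: [2.163, 2.261, 0.002]
wrist_force: [1.2, -0.6, -0.2]
width: 0.0437
```

>>> step_arm(motion=[4.7,3.0,0,0,0,0.007,0,4.7,3.0,0,0,0,0.007,0,4.7,3.0,0,0,0,0.007,0,4.7,3.0,0,0,0,0.007,0,0,0,0,0,0,0,0,0,0,0,0,0,0,0])

```text
time_s: 4.08
eef_pos: [0.5246, 0.2996, 0.3531]
eef_rot: [2.191, 2.233, 0.002]
wrist_force: [1.1, -0.5, -0.4]
width: 0.0441
```

```bash
python3 - <<'E'
from h import *
o=arm.get_obs();print(o['eef_pos'],R.from_rotvec(o['eef_rot']).as_matrix(),o['wrist_force'])
im=snap('wrist','w1.png')
print(proj('wrist',[[.523,.2908,.207],[.523,.2908,0]]))
E
```

```text
[0.52460314 0.29957152 0.3530608 ] [[-0.01919413  0.99976339  0.01023484]
 [ 0.99978155  0.01927717 -0.0080771 ]
 [-0.00827249  0.01007757 -0.999915  ]] [ 1.12669527 -0.54136925 -0.38749593]
[[278.08216338 204.32098676]
 [278.00879103 165.75751726]]
```

View pics/w1.png

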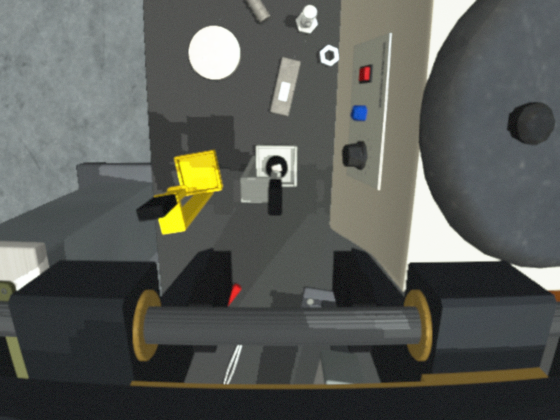

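```bash
python3 - <<'E'
import cv2
a=cv2.imread('pics/w1.png')[130:230,225:325]; cv2.imwrite('pics/w1c.png',cv2.resize(a,None,fx=6,fy=6,interpolation=2))
E
```

```text
(no output)
```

View pics/w1c.png

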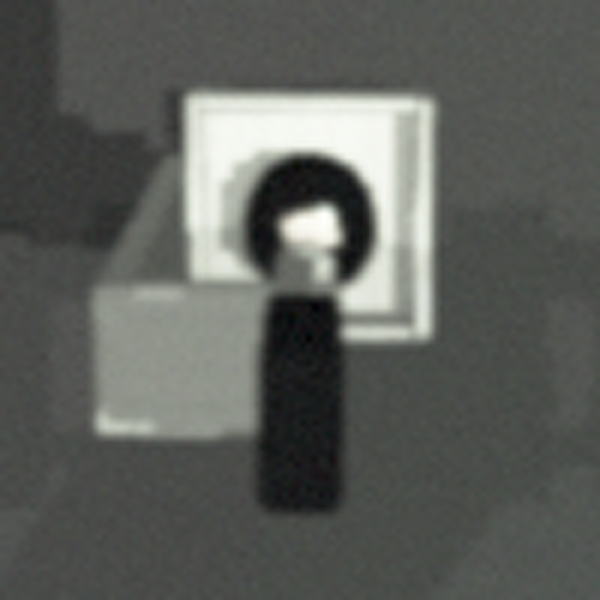

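```bash
cat > fit2.py <<'E'
from h import *
from scipy.optimize import least_squares
np.set_printoptions(precision=4,suppress=True)
W=lambda x,y:(225+x/6,130+y/6)
m=arm.camera_model('wrist')
ob=[((-27,27,17),W(185,92)),((27,27,17),W(436,96)),((27,-27,17),W(433,342)),((-33,12,162),W(95,288)),((-33,-12,162),W(95,436)),((-6,-12,207),W(258,512)),((6,-12,207),W(342,512)),((-6,12,162),W(265,298)),((6,12,162),W(335,298))]
def res(p):
    Rz=R.from_euler('z',p[2]).as_matrix(); return np.concatenate([(proj('wrist',Rz@(np.array(q)/1000)+[p[0],p[1],0],m)-px).ravel() for q,px in ob])
s=least_squares(res,[.523,.29,0],loss='soft_l1');print(s.x);print(res(s.x).reshape(-1,2))
E
python3 fit2.py
```

```text
[0.5206 0.2923 0.0089]
[[-0.0081  0.744 ]
 [-0.8243  0.4174]
 [-1.1221 -0.4826]
 [-0.3045 -0.151 ]
 [ 0.1887 -0.1325]
 [-0.0249  0.9591]
 [ 0.2802  1.0511]
 [ 0.0591 -1.632 ]
 [ 1.1492 -1.5373]]
```

>>> step_arm(motion=[-0.4,-0.2,0,0.01,0.008,0.01,0,-0.4,-0.2,2,0,0,0,0,0,0,2,0,0,0,0,0,0,3,0,0,0,0,0,0,3,0,0,0,0,0,0,2,0,0,0,0,0,0,0,0,0,0,0])

```text
time_s: 5.0
eef_pos: [0.5217, 0.2786, 0.2338]
eef_rot: [2.225, 2.211, 0.0]
wrist_force: [-0.3, -0.5, 0.3]
width: 0.0438
```

```bash
python3 - <<'E'
from h import *
o=arm.get_obs();print(o['eef_pos'],R.from_rotvec(o['eef_rot']).as_matrix(),o['wrist_force'])
im=snap('side','s3.png'); a=im[100:280,180:400,::-1];cv2.imwrite('pics/s3c.png',cv2.resize(a,None,fx=3.5,fy=3.3,interpolation=2))
E
```

```text
[0.52165185 0.27859895 0.2337812 ] [[ 0.00657295  0.999972    0.00357763]
 [ 0.999972   -0.00656007 -0.00360068]
 [-0.00357711  0.0036012  -0.99998712]] [-0.29843167 -0.49460568  0.26034947]
```

View pics/s3c.png

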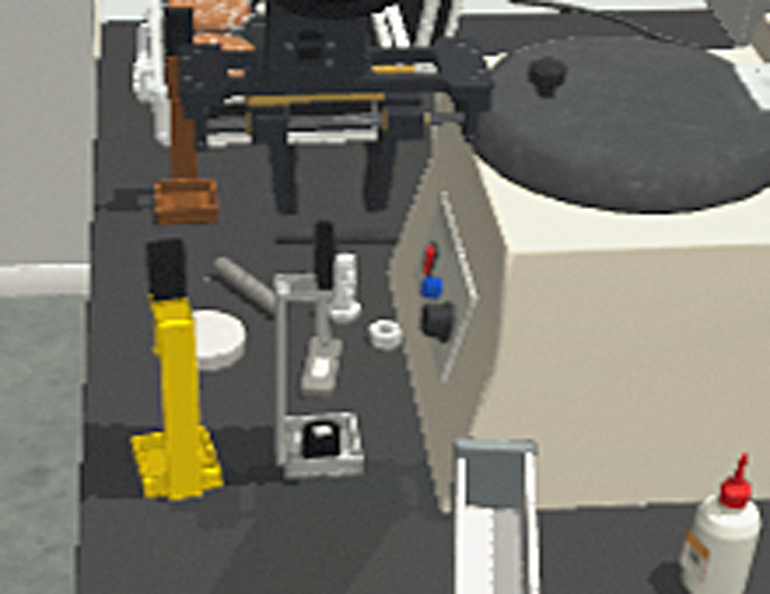

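>>> step_arm(motion=[0.5,0,0,0,0.003,-0.008,0,0.5,0,1,0,0,-0.008,0,0.1,-0.1,1.5,0,0,0,0,0,0,1.5,0,0,0,0,0,0,1,0,0,0,0,0,0,0,0,0,0,0])

```text
time_s: 5.8
eef_pos: [0.5222, 0.2912, 0.1834]
eef_rot: [2.208, 2.23, 0.011]
wrist_force: [0.4, -0.0, 0.8]
width: 0.044
```

```bash
python3 - <<'E'
from h import *
o=arm.get_obs();print(o['eef_pos'],R.from_rotvec(o['eef_rot']).as_matrix(),o['wrist_force'])
im=snap('side','s4.png'); a=im[120:250,210:340,::-1];a=cv2.resize(a,None,fx=4.5,fy=4.5,interpolation=2)
im=snap('wrist','w4.png'); b=im[120:330,180:380,::-1];cv2.imwrite('pics/w4c.png',cv2.resize(b,None,fx=2.8,fy=2.8,interpolation=2));cv2.imwrite('pics/s4c.png',a)
p=o['eef_pos'];print(proj('side',[p,p+[.022,0,0],p-[.022,0,0]]))
E
```

```text
[0.52220741 0.29122918 0.18337837] [[-0.00971972  0.99992291  0.00772612]
 [ 0.9999499   0.00970093  0.002466  ]
 [ 0.00239086  0.0077497  -0.99996711]] [ 0.3797149  -0.04182816  0.79959839]
[[271.95253689 177.88846512]
 [281.32465116 177.54223528]
 [262.55064817 178.2353689 ]]
```

View pics/s4c.png

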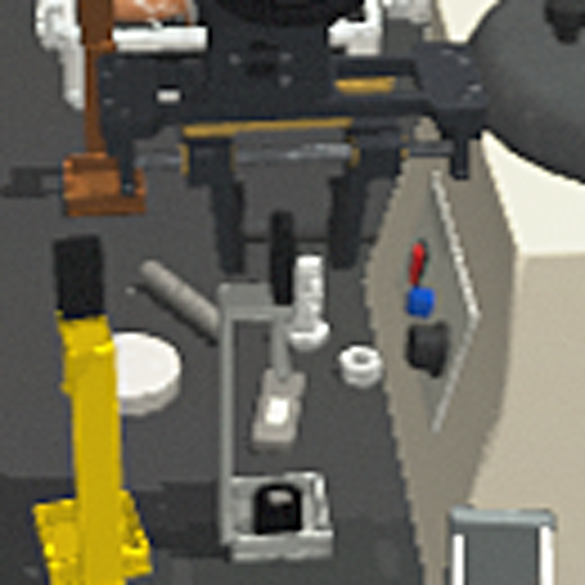

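View pics/w4c.png

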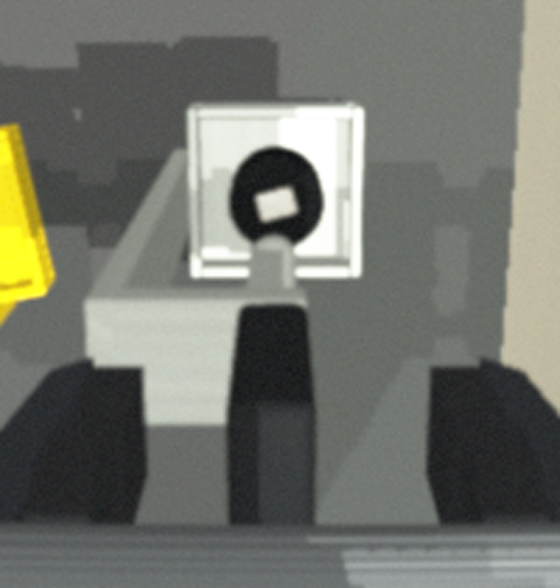

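>>> step_arm(motion=[0.1,-0.2,0.4,0.008,-0.002,0,0,0,-0.05,0.6,0,0,0,0,0,0,0.5,0,0,0,0,0,0,0,0,0,0,0])

```text
time_s: 6.4
eef_pos: [0.5207, 0.2932, 0.1693]
eef_rot: [-2.211, -2.231, -0.005]
wrist_force: [-0.3, -0.3, -0.0]
width: 0.0441
```

```bash
python3 - <<'E'
from h import *
o=arm.get_obs();print(o['eef_pos'],R.from_rotvec(o['eef_rot']).as_matrix(),o['wrist_force'])
im=snap('wrist','w5.png'); b=im[120:330,180:380,::-1];cv2.imwrite('pics/w5c.png',cv2.resize(b,None,fx=2.8,fy=2.8,interpolation=2))
E
```

```text
[0.52065205 0.29316551 0.16933037] [[-0.00915388  0.9999555   0.00228222]
 [ 0.99995484  0.009148    0.00257459]
 [ 0.0025536   0.00230569 -0.99999408]] [-0.30160751 -0.31758346 -0.04721699]
```

View pics/w5c.png

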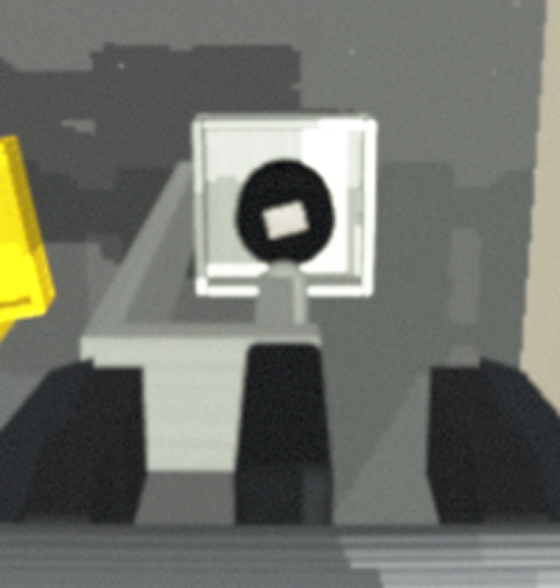

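>>> step_arm(motion=[0,0,0,0,0,0,1,0,0,0,0,0,0,1,0,0,0,0,0,0,1,0,0,0,0,0,0,1,0,0,0,0,0,0,1], force=45)

```text
time_s: 7.08
eef_pos: [0.521, 0.2934, 0.1699]
eef_rot: [-2.211, -2.231, -0.007]
wrist_force: [-0.0, 0.7, 0.1]
width: 0.0117
```

```bash
python3 - <<'E'
from h import *
np.set_printoptions(precision=4,suppress=True)
o=arm.get_obs();print(o['eef_pos'],R.from_rotvec(o['eef_rot']).as_matrix(),o['wrist_force'],o['ft_torque'],o['width'])
im=snap('wrist','w6.png'); b=im[120:330,180:380,::-1];cv2.imwrite('pics/w6c.png',cv2.resize(b,None,fx=2.8,fy=2.8,interpolation=2))
E
```

```text
[0.521  0.2934 0.1699] [[-0.009   1.      0.0032]
 [ 1.      0.009   0.0032]
 [ 0.0032  0.0032 -1.    ]] [-0.0159  0.6795  0.0867] [ 0.0259 -0.0905  0.0046] 0.01172417215801547
```

View pics/w6c.png

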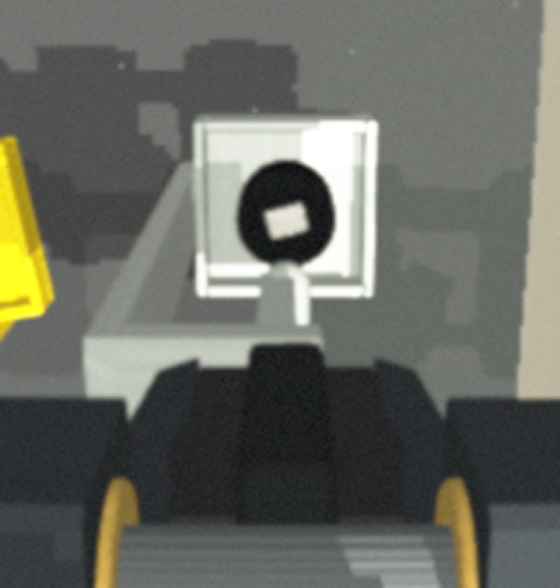

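>>> step_arm(motion=[0,0,-0.7,0,0,0,1,0,0,-1.5,0,0,0,1,0,0,-2,0,0,0,1,0,0,-2,0,0,0,1,0,0,-1.5,0,0,0,1,0,0,-0.8,0,0,0,1,0,0,0,0,0,0,1,0,0,0,0,0,0,1])

```text
time_s: 8.12
eef_pos: [0.5201, 0.2926, 0.2604]
eef_rot: [2.211, 2.232, 0.006]
wrist_force: [0.2, 1.0, -2.5]
width: 0.0118
```

```bash
python3 - <<'E'
from h import *
np.set_printoptions(precision=4,suppress=True)
o=arm.get_obs();print(o['eef_pos'],R.from_rotvec(o['eef_rot']).as_matrix(),o['wrist_force'],o['ft_torque'],o['width'])
im=snap('side','s7.png'); a=im[60:260,180:380,::-1];cv2.imwrite('pics/s7c.png',cv2.resize(a,None,fx=3,fy=3,interpolation=2))
E
```

```text
[0.5201 0.2926 0.2604] [[-0.0094  1.      0.0027]
 [ 1.      0.0094  0.0026]
 [ 0.0025  0.0027 -1.    ]] [ 0.2405  0.9837 -2.496 ] [-0.0059 -0.1079 -0.015 ] 0.011844138269596493
```

View pics/s7c.png

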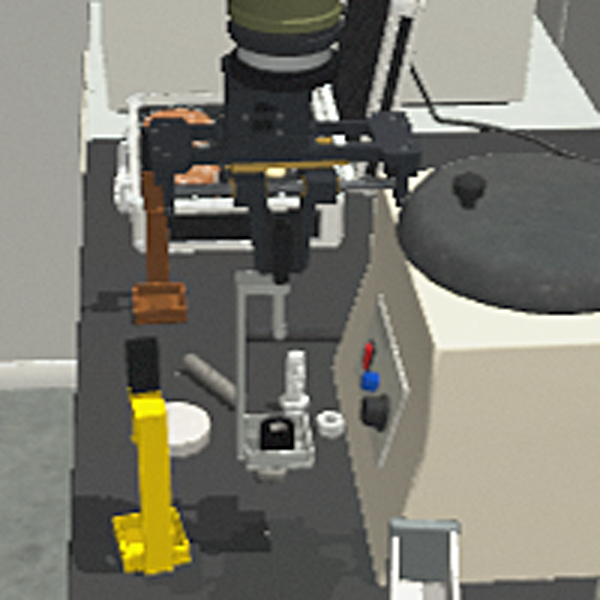

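>>> step_arm(motion=[-1.5,0,0,0,0,0.0415,1,-2.5,0,0,0,0,0.0415,1,-3,0,0,0,0,0.0415,1,-3,0,0,0,0,0.0415,1,-3,0.23,0,0,0,0,1,-3,0.23,0,0,0,0,1,-3,0.23,0,0,0,0,1,-3,0.23,0,0,0,0,1,-3,0.23,0,0,0,0,1,-3,0.23,0,0,0,0,1,-3,0.23,0,0,0,0,1,-2.5,0.23,0,0,0,0,1,-1.5,0.2,0,0,0,0,1,0,0,0,0,0,0,1,0,0,0,0,0,0,1])

```text
time_s: 10.05
eef_pos: [0.4812, -0.0832, 0.2555]
eef_rot: [-2.426, -1.995, 0.021]
wrist_force: [0.3, -0.1, -1.8]
width: 0.0116
```

```bash
python3 - <<'E'
from h import *
np.set_printoptions(precision=4,suppress=True)
o=arm.get_obs();print(o['eef_pos'],R.from_rotvec(o['eef_rot']).as_matrix(),o['wrist_force'],o['ft_torque'],o['width'])
im=snap('wrist','w8.png')
print(proj('wrist',[[.555,-.109,.175]]),[ (l,arm.search_frame('wrist',l)) for l in['pocket','roller_side']])
E
```

```text
[ 0.4812 -0.0832  0.2555] [[ 0.1928  0.9812 -0.0105]
 [ 0.9812 -0.1929 -0.0081]
 [-0.0099 -0.0087 -0.9999]] [ 0.2936 -0.1275 -1.839 ] [-0.0126 -0.0918  0.0209] 0.011611369736970203
[[399.6082 233.1276]] [('pocket', [{'point': [417.1, 222.9], 'p': 0.96}]), ('roller_side', [{'point': [415.8, 225.3], 'p': 0.86}])]
```

View pics/w8.png

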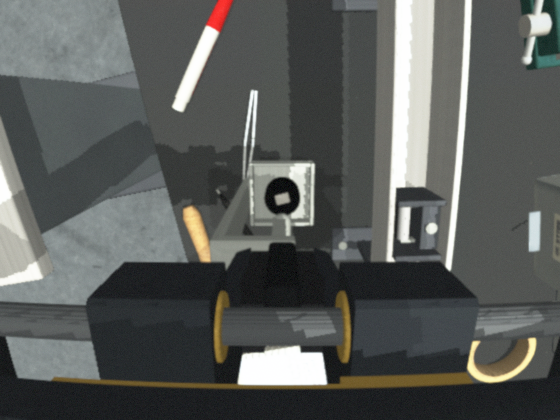

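```bash
python3 - <<'E'
import cv2
a=cv2.imread('pics/w8.png')[0:290,360:490]; cv2.imwrite('pics/w8a.png',cv2.resize(a,None,fx=2.05,fy=2.05,interpolation=2))
a=cv2.imread('pics/w8.png')[170:270,370:470]; cv2.imwrite('pics/w8b.png',cv2.resize(a,None,fx=6,fy=6,interpolation=2))
E
```

```text
(no output)
```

View pics/w8b.png

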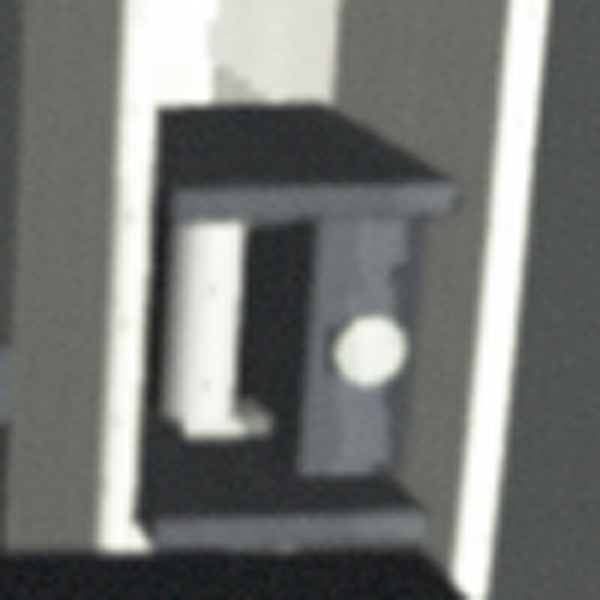

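View pics/w8a.png

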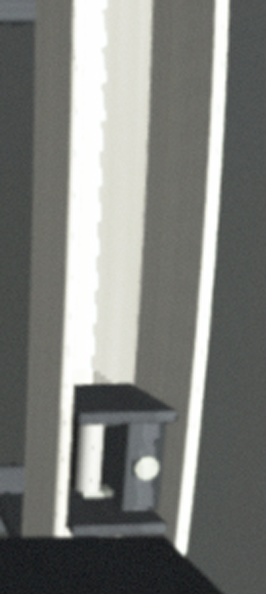

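```bash
cat > rail.py <<'E'
from h import *
np.set_printoptions(precision=4,suppress=True)
B=lambda x,y:(370+x/6,170+y/6); A=lambda x,y:(360+x/2.05,y/2.05)
o=arm.get_obs()['eef_pos']
m=arm.camera_model('wrist')
pts={'lip in':(.1745,B(158,110)),'lip in2':(.1745,B(141,505)),'lip f':(.1745,B(122,110)),'lip f2':(.1745,B(103,505)),'lip f top':(.1745,A(73,10)),'lip f 3':(.1745,A(61,500)),
'wall':(.183,B(508,30)),'wall2':(.183,B(462,540)),'wallA':(.183,A(217,20)),'wallA2':(.183,A(179,530)),
'c1':(.178,B(172,218)),'c1r':(.178,B(455,213)),'c2':(.178,B(155,517)),'c2r':(.178,B(425,515))}
P={k:atz('wrist',px,z,m) for k,(z,px) in pts.items()}
for k in P: print(k,P[k])
def ang(a,b): d=P[a]-P[b]; return -np.arctan2(d[0],d[1])
for a,b in[('lip in','lip in2'),('lip f','lip f2'),('lip f top','lip f 3'),('wall','wall2'),('wallA','wallA2')]: print(a,ang(a,b))
E
python3 rail.py
```

```text
lip in [ 0.5564 -0.0782  0.1745]
lip in2 [ 0.5496 -0.1233  0.1745]
lip f [ 0.5525 -0.0774  0.1745]
lip f2 [ 0.5454 -0.1225  0.1745]
lip f top [0.57   0.0305 0.1745]
lip f 3 [ 0.5479 -0.1154  0.1745]
wall [ 0.5914 -0.0742  0.183 ]
wall2 [ 0.5828 -0.1307  0.183 ]
wallA [0.6074 0.0203 0.183 ]
wallA2 [ 0.583  -0.1297  0.183 ]
c1 [ 0.5556 -0.0893  0.178 ]
c1r [ 0.5864 -0.0946  0.178 ]
c2 [ 0.5502 -0.1234  0.178 ]
c2r [ 0.5807 -0.1294  0.178 ]
lip in -0.1481742446344853
lip f -0.15781700505740948
lip f top -0.15016361145959084
wall -0.15252627745856379
wallA -0.1611148332522881
```

>>> step_arm(motion=[-0.4,0.5,0,-0.0087,0.0099,-0.02,1,-0.4,0.5,0,0,0,-0.019,1,-0.3,0.5,0,0,0,0,1,0,0,0,0,0,0,1,0,0,0,0,0,0,1])

```text
time_s: 10.82
eef_pos: [0.4957, -0.0963, 0.2555]
eef_rot: [2.381, 2.049, 0.002]
wrist_force: [-0.1, 0.4, -2.1]
width: 0.0116
```

```bash
cat > st.py <<'E'
from h import *
np.set_printoptions(precision=4,suppress=True)
o=arm.get_obs();M=R.from_rotvec(o['eef_rot']).as_matrix()
print(o['time_s'],o['eef_pos'],'yaw',-np.arctan2(M[0,0],M[1,0]),'tilt fix wx,wy',-(M.T@[0,0,-1])[1],(M.T@[0,0,-1])[0],o['wrist_force'],o['ft_torque'],o['width'])
L=np.array([.552,-.1064]);U=np.array([[.988,-.1544],[.1544,.988]])
f=o['eef_pos']+M@[0,0,.058]
print('foot rail xy',U@(f[:2]-L)*1000, 'foot z',f[2]*1000)
E
cat >fr.py <<'E'
from st import *
import sys
im=snap('wrist',sys.argv[1]+'.png');cv2.imwrite('pics/'+sys.argv[1]+'c.png',cv2.resize(im[120:290,240:480,::-1],None,fx=3.3,fy=3.3,interpolation=2))
E
python3 fr.py w9
```

```text
10.825 [ 0.4957 -0.0963  0.2555] yaw -0.1495552373573035 tilt fix wx,wy 0.001026108380817834 -0.0011025658318445193 [-0.0527  0.4326 -2.1283] [-0.0066 -0.0405 -0.0402] 0.011612810301941957
foot rail xy [-57.1066   1.3775] foot z 197.54533481384132
```

View pics/w9c.png

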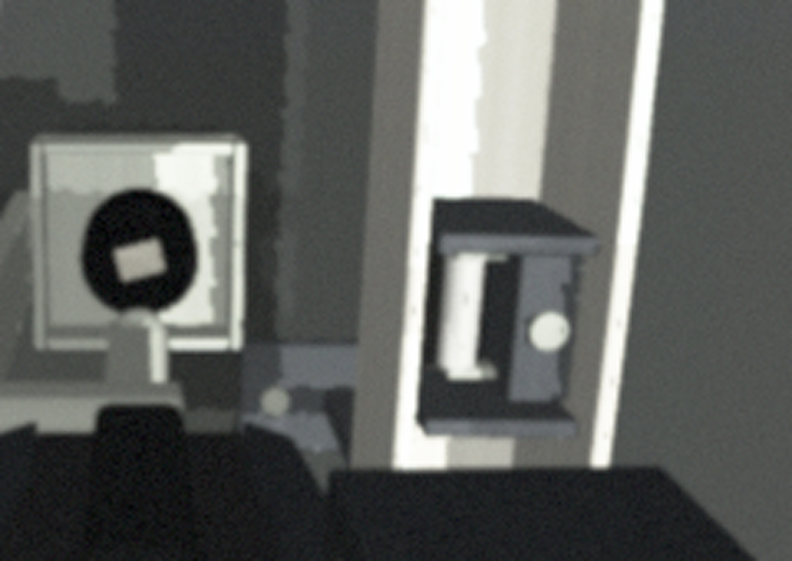

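```bash
python3 - <<'E'
from st import *
C=lambda x,y:(240+x/3.3,120+y/3.3)
m=arm.camera_model('wrist')
for k,z,p in[('lipf',.1745,(414,200)),('lipi',.1745,(432,200)),('lipf2',.1745,(396,440)),('lipi2',.1745,(419,440)),('c1',.178,(441,254)),('c1r',.178,(580,252)),('c2',.178,(420,421)),('c2r',.178,(575,421)),('wall',.181,(655,20)),('wall2',.183,(592,465))]:
    P=atz('wrist',C(*p),z,m); print(k,P,U@(P[:2]-L)*1000)
# carrier model projections given TCP
org=o['eef_pos']+M@[-0.001,0,.1699]
Rc=np.c_[M[:,1],M[:,0],-M[:,2]]
for q in[(-27,27,17),(27,27,17),(27,-27,17),(-27,-27,17),(-33,12,162),(6,12,162),(-6,12,162),(-5,12,117),(5,12,117)]:
    px=proj('wrist',org+Rc@(np.array(q)/1000),m)[0]; print(q,(px-[240,120])*3.3)
E
```

```text
10.875 [ 0.4957 -0.0963  0.2555] yaw -0.14957360182186497 tilt fix wx,wy 0.0010006543248244977 -0.001046629422402765 [-0.7385 -0.869  -2.1351] [-0.054  -0.1057 -0.0273] 0.01133668247003056
foot rail xy [-57.1285   1.3547] foot z 197.53823554172752
lipf [ 0.5522 -0.0796  0.1745] [-3.924  26.4739]
lipi [ 0.5557 -0.0802  0.1745] [-0.3972 26.5036]
lipf2 [ 0.5441 -0.1288  0.1745] [ -4.345  -23.3279]
lipi2 [ 0.5488 -0.1295  0.1745] [  0.4139 -23.3352]
c1 [ 0.5557 -0.0902  0.178 ] [ 1.1843 16.589 ]
c1r [ 0.5829 -0.0939  0.178 ] [28.6284 17.1728]
c2 [ 0.5487 -0.1239  0.178 ] [ -0.5708 -17.8218]
c2r [ 0.5801 -0.1289  0.178 ] [ 31.2748 -17.9014]
wall [ 0.5988 -0.0511  0.181 ] [37.6729 61.8465]
wall2 [ 0.5815 -0.1367  0.183 ] [ 33.8379 -25.4072]
(-27, 27, 17) [ 30.5984 141.7738]
(27, 27, 17) [246.1954 141.6478]
(27, -27, 17) [241.5886 347.2579]
(-27, -27, 17) [ 35.4089 347.3972]
(-33, 12, 162) [-101.107   398.6661]
(6, 12, 162) [183.023  398.8649]
(-6, 12, 162) [ 95.3246 398.927 ]
(-5, 12, 117) [109.9117 308.79  ]
(5, 12, 117) [167.7618 308.7518]
```

>>> step_arm(motion=[-0.05,1,0,0.001,-0.001,0.005,1,-0.05,1.3,0,0,0,0,1,0,1.3,0,0,0,0,1,0,1.3,0,0,0,0,1,0,1,0,0,0,0,1,0,0.4,0,0,0,0,1,0,0,0,0,0,0,1,0,0,0,0,0,0,1])

```text
time_s: 11.88
eef_pos: [0.5631, -0.1075, 0.2552]
eef_rot: [2.387, 2.043, 0.001]
wrist_force: [0.1, 1.0, -1.8]
width: 0.0116
```

```bash
python3 - <<'E'
from st import *
im=snap('side','s10.png');cv2.imwrite('pics/s10c.png',cv2.resize(im[210:390,250:400,::-1],None,fx=3.3,fy=3.3,interpolation=2))
im=snap('wrist','w10.png');cv2.imwrite('pics/w10c.png',cv2.resize(im[120:290,200:400,::-1],None,fx=3.3,fy=3.3,interpolation=2))
E
```

```text
11.875 [ 0.5631 -0.1075  0.2552] yaw -0.15494958650831084 tilt fix wx,wy 0.0006135463284827621 -0.00044088655421294955 [ 0.1257  1.0245 -1.7946] [ 0.0011 -0.0789  0.0195] 0.01158641069684726
foot rail xy [11.1861  0.6805] foot z 197.2120184125061
```

View pics/s10c.png

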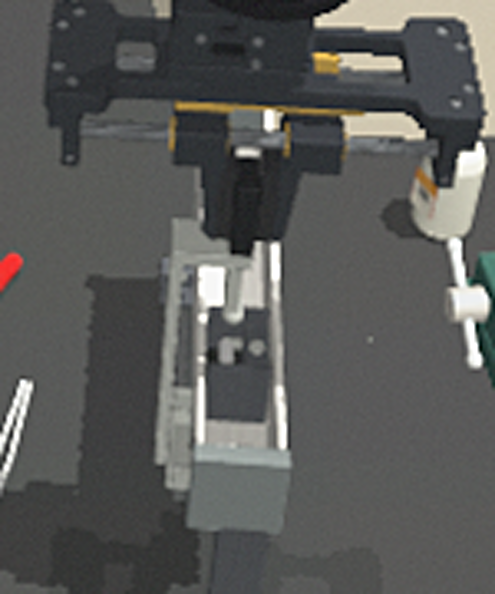

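View pics/w10c.png

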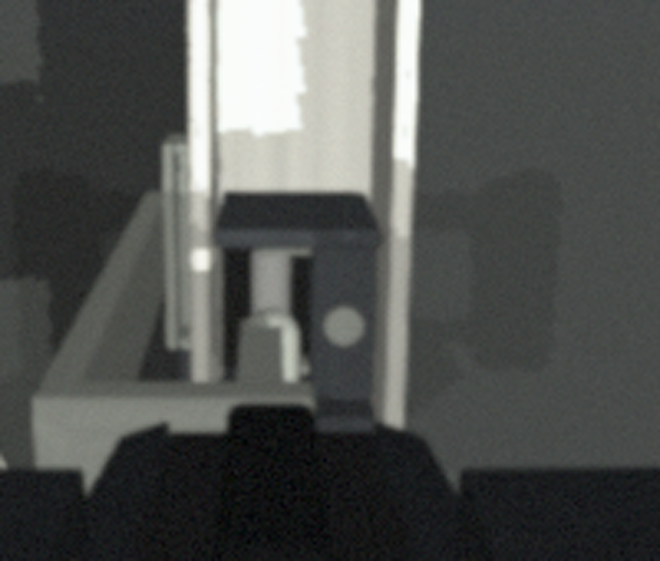

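>>> step_arm(motion=[-0.03,-0.25,0,0,0,0,1,0,-0.25,0.3,0,0,0,1,0,0,0.3,0,0,0,1,0,0,0,0,0,0,1,0,0,0,0,0,0,1])

```text
time_s: 12.6
eef_pos: [0.5571, -0.1071, 0.2489]
eef_rot: [2.386, 2.043, 0.0]
wrist_force: [0.5, 0.1, -2.3]
width: 0.0116
```

```bash
python3 - <<'E'
from st import *
im=snap('wrist','w11.png');cv2.imwrite('pics/w11c.png',cv2.resize(im[170:270,230:330,::-1],None,fx=6,fy=6,interpolation=2))
m=arm.camera_model('wrist')
org=o['eef_pos']+M@[-0.001,0,.1699]
Rc=np.c_[M[:,1],M[:,0],-M[:,2]]
for q in[(-5,12,117),(5,12,117),(-5,10,154),(2,10,154),(-33,12,162)]:
    px=proj('wrist',org+Rc@(np.array(q)/1000),m)[0]; print(q,(px-[230,170])*6)
for q in [(0,0,.1745),(-4,0,.1745),(0,17,.178),(0,-17,.178),(0,30,.1745)]:
    w=U.T@(np.array(q[:2])/1000)+L; print(q,(proj('wrist',[*w,q[2]],m)[0]-[230,170])*6)
E
```

```text
12.6 [ 0.5571 -0.1071  0.2489] yaw -0.15478000141842568 tilt fix wx,wy 0.00026635034613762117 3.905335905715313e-05 [ 0.5197  0.1132 -2.3405] [ 0.0008 -0.0199 -0.0206] 0.0115768179310149
foot rail xy [5.1357 0.1188] foot z 190.92589488861685
(-5, 12, 117) [260.0436 261.0452]
(5, 12, 117) [365.2293 260.9692]
(-5, 10, 154) [249.8637 413.6482]
(2, 10, 154) [338.4507 413.5931]
(-33, 12, 162) [-123.6265  424.4029]
(0, 0, 0.1745) [263.9432 306.32  ]
(-4, 0, 0.1745) [226.1869 306.3345]
(0, 17, 0.178) [262.2455 157.5001]
(0, -17, 0.178) [264.2965 468.5276]
(0, 30, 0.1745) [262.2033  26.0703]
```

View pics/w11c.png

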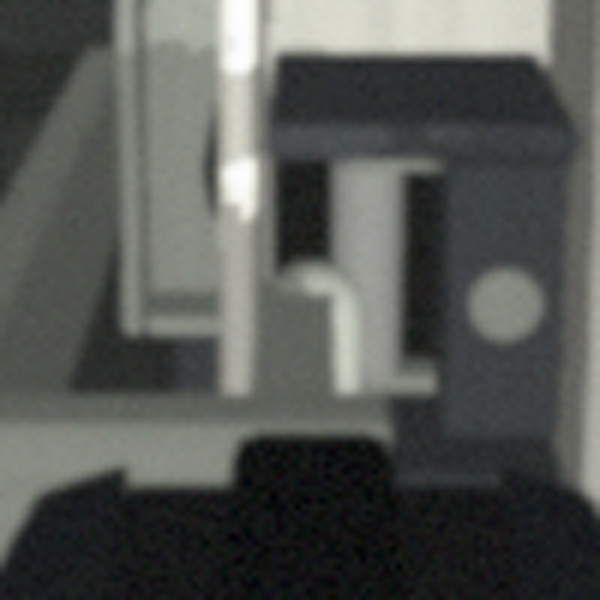

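>>> step_arm(motion=[0,0.08,0.3,0,0,0,1,0,0,0.4,0,0,0,1,0,0,0.3,0,0,0,1,0,0,0,0,0,0,1,0,0,0,0,0,0,1])

```text
time_s: 13.28
eef_pos: [0.558, -0.1072, 0.2381]
eef_rot: [2.387, 2.043, 0.0]
wrist_force: [-0.4, 0.4, -1.6]
width: 0.0117
```

```bash
python3 fr.py w12
```

```text
13.275 [ 0.558  -0.1072  0.2381] yaw -0.1548462676382117 tilt fix wx,wy 0.0001271637288523709 -3.72356168258469e-05 [-0.4275  0.4469 -1.6115] [-0.0055 -0.0701 -0.0232] 0.011720252735277327
foot rail xy [6.0801 0.1315] foot z 180.07077565963655
```

>>> step_arm(motion=[0,0,0.2,0,0,0,1,0,0,0.2,0,0,0,1,0,0,0.2,0,0,0,1,0,0,0,0,0,0,1])

```text
time_s: 13.82
eef_pos: [0.5581, -0.1073, 0.2318]
eef_rot: [2.387, 2.043, 0.0]
wrist_force: [0.1, -1.5, -2.2]
width: 0.0113
```

```bash
python3 fr.py w13
```

```text
13.825 [ 0.5581 -0.1073  0.2318] yaw -0.15496538707894275 tilt fix wx,wy 0.00035894468512621405 2.040875915961725e-06 [ 0.1311 -1.492  -2.1668] [-0.0185 -0.0707  0.0492] 0.011315700635705098
foot rail xy [6.1424 0.0789] foot z 173.7880679132336
```

View pics/w13c.png

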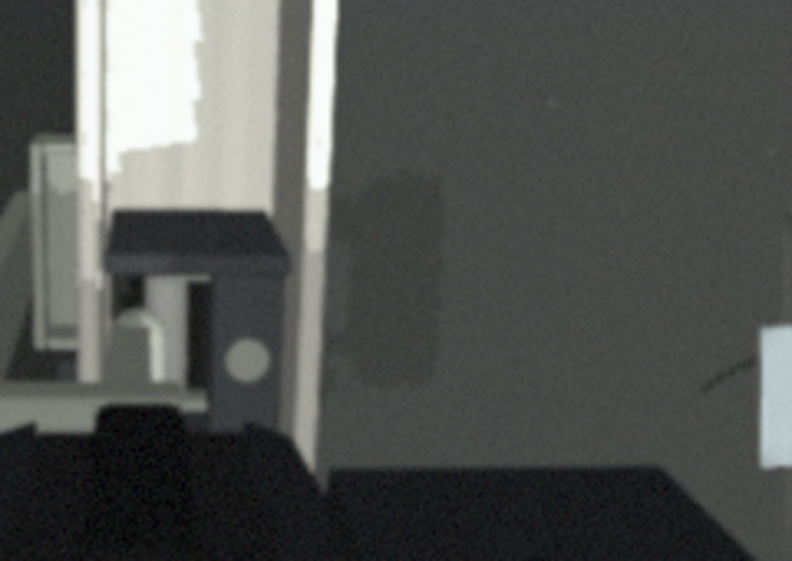

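>>> step_arm(motion=[0,0,0.2,0,0,0,1,0,0,0.2,0,0,0,1,0,0,0,0,0,0,1])

```text
time_s: 14.25
eef_pos: [0.5582, -0.1072, 0.2276]
eef_rot: [2.386, 2.043, 0.001]
wrist_force: [-0.2, -0.1, -1.1]
width: 0.0115
```

>>> step_arm(motion=[0,0,0.15,0,0,0,1,0,0,0.15,0,0,0,1])

```text
time_s: 14.5
eef_pos: [0.5583, -0.1072, 0.2246]
eef_rot: [2.386, 2.042, 0.001]
wrist_force: [0.4, -0.4, -1.6]
width: 0.0116
```

```bash
python3 st.py
```

```text
14.5 [ 0.5583 -0.1072  0.2246] yaw -0.15492580518710494 tilt fix wx,wy 0.0009791310787027243 -7.762770292314518e-05 [ 0.4065 -0.3675 -1.6203] [-0.0059 -0.1068 -0.0205] 0.01160142050671189
foot rail xy [6.3952 0.175 ] foot z 166.58264267732454
```

>>> step_arm(motion=[0,-0.05,0.1,0,0,0,1,0,-0.03,0.15,0,0,0,1])

```text
time_s: 14.75
eef_pos: [0.5575, -0.1071, 0.2219]
eef_rot: [2.386, 2.042, 0.001]
wrist_force: [-0.5, -0.3, -1.8]
width: 0.0117
```

>>> step_arm(motion=[0,0,0.15,0,0,0,1,0,0,0.15,0,0,0,1])

```text
time_s: 15.0
eef_pos: [0.5574, -0.1071, 0.2187]
eef_rot: [2.386, 2.042, 0.001]
wrist_force: [-0.5, 0.1, -2.0]
width: 0.0117
```

```bash
python3 st.py
```

```text
15.0 [ 0.5574 -0.1071  0.2187] yaw -0.15494910040150942 tilt fix wx,wy 0.0008725092107019271 -6.653735744419699e-05 [-0.5303  0.0908 -1.9965] [-0.0674 -0.1004  0.0037] 0.011734100174906843
foot rail xy [5.5184 0.1583] foot z 160.65290693220533
```

>>> step_arm(motion=[0,0,0.1,0,0,0,1,0,0,0.1,0,0,0,1])

```text
time_s: 15.25
eef_pos: [0.5573, -0.1071, 0.2165]
eef_rot: [2.386, 2.043, 0.001]
wrist_force: [-0.3, 0.4, 1.0]
width: 0.0114
```

>>> step_arm(motion=[0,0,0.1,0,0,0,1,0,0,0.1,0,0,0,1])

```text
time_s: 15.5
eef_pos: [0.5565, -0.1069, 0.2147]
eef_rot: [-2.386, -2.042, 0.001]
wrist_force: [-1.3, 0.7, 2.2]
width: 0.0115
```

>>> step_arm(motion=[0,0,0.1,0,0,0,1,0,0,0.1,0,0,0,1])

```text
time_s: 15.75
eef_pos: [0.5565, -0.1068, 0.2129]
eef_rot: [-2.387, -2.043, 0.001]
wrist_force: [-1.5, 0.7, 2.0]
width: 0.0116
```

>>> step_arm(motion=[0,0,0.1,0,0,0,1,0,0,0.1,0,0,0,1])

```text
time_s: 16.0
eef_pos: [0.5565, -0.1068, 0.2107]
eef_rot: [-2.387, -2.043, 0.001]
wrist_force: [-2.2, 0.9, 1.7]
width: 0.0118
```

>>> step_arm(motion=[0,0,0.1,0,0,0,1,0,0,0.1,0,0,0,1])

```text
time_s: 16.25
eef_pos: [0.5565, -0.1069, 0.2082]
eef_rot: [-2.386, -2.042, 0.001]
wrist_force: [-0.6, 0.3, 0.3]
width: 0.0115
```

```bash
python3 st.py
```

```text
16.25 [ 0.5565 -0.1069  0.2082] yaw -0.15508348170241298 tilt fix wx,wy -0.0009187872807585966 0.0003301291623405816 [-0.5647  0.3437  0.3138] [ 0.0268  0.2086 -0.0261] 0.01153533095144835
foot rail xy [4.4524 0.2216] foot z 150.24776826531155
```

>>> step_arm(motion=[0,0,0.06,0,0,0,1])

```text
time_s: 16.38
eef_pos: [0.5565, -0.1069, 0.2074]
eef_rot: [-2.386, -2.042, 0.001]
wrist_force: [-1.5, 0.1, -0.8]
width: 0.0117
```

>>> step_arm(motion=[0,0,0.06,0,0,0,1])

```text
time_s: 16.5
eef_pos: [0.5566, -0.1069, 0.2069]
eef_rot: [-2.386, -2.042, 0.001]
wrist_force: [-1.2, 0.9, 4.5]
width: 0.0115
```

>>> step_arm(motion=[0,0,0.06,0,0,0,1])

```text
time_s: 16.62
eef_pos: [0.5567, -0.1068, 0.2068]
eef_rot: [-2.387, -2.042, 0.001]
wrist_force: [-3.8, 0.8, 7.4]
width: 0.0116
```

>>> step_arm(motion=[0,0,0.06,0,0,0,1])

```text
time_s: 16.75
eef_pos: [0.5566, -0.1068, 0.2068]
eef_rot: [2.387, 2.042, -0.001]
wrist_force: [-3.0, 0.6, 5.1]
width: 0.0117
```

>>> step_arm(motion=[0,0,0.07,0,0,0,1,0,0,0.07,0,0,0,1])

```text
time_s: 17.0
eef_pos: [0.5566, -0.1068, 0.2068]
eef_rot: [2.386, 2.042, -0.002]
wrist_force: [-2.6, -0.3, 5.4]
width: 0.0119
```

>>> step_arm(motion=[0,0,0.08,0,0,0,1,0,0,0.08,0,0,0,1])

```text
time_s: 17.25
eef_pos: [0.5566, -0.1067, 0.2068]
eef_rot: [2.385, 2.041, -0.002]
wrist_force: [-3.1, -0.6, 6.5]
width: 0.0113
```

>>> step_arm(motion=[0,0,0.08,0,0,0,1,0,0,0.08,0,0,0,1])

```text
time_s: 17.5
eef_pos: [0.5566, -0.1067, 0.2068]
eef_rot: [2.384, 2.04, -0.002]
wrist_force: [-4.4, -0.3, 7.4]
width: 0.0116
```

>>> step_arm(motion=[0,0,0.1,0,0,0,1,0,0,0.1,0,0,0,1,0,0,0.1,0,0,0,1])

```text
time_s: 17.88
eef_pos: [0.5565, -0.1065, 0.2067]
eef_rot: [2.382, 2.038, -0.002]
wrist_force: [-3.3, -1.5, 8.5]
width: 0.0117
```

```bash
python3 st.py
```

```text
17.875 [ 0.5565 -0.1065  0.2067] yaw -0.1554820459014248 tilt fix wx,wy 0.003734547321314974 0.005249330061803369 [-3.2522 -1.4543  8.4594] [-0.0012  0.8594 -0.0119] 0.011717889372952203
foot rail xy [4.7201 0.2506] foot z 148.73766133993922
```

>>> step_arm(motion=[0,0,0.1,0.002,0.003,0,1,0,0,0.1,0.002,0.002,0,1,0,0,0.1,0,0,0,1,0,0,0.1,0,0,0,1])

```text
time_s: 18.38
eef_pos: [0.5566, -0.1067, 0.2068]
eef_rot: [2.385, 2.04, -0.001]
wrist_force: [-3.9, -0.3, 8.3]
width: 0.0118
```

```bash
python3 st.py
```

```text
18.375 [ 0.5566 -0.1067  0.2068] yaw -0.15572670853541662 tilt fix wx,wy 0.002102611941342831 0.0027624488065766165 [-3.9063 -0.329   8.2601] [ 0.0522  0.8832 -0.0007] 0.011830810567860273
foot rail xy [4.7166 0.2802] foot z 148.77053866077372
```

>>> step_arm(motion=[0,0,0,0.002,0.002,0,1,0,0,0,0,0,0,1,0,0,0,0,0,0,1])

```text
time_s: 18.75
eef_pos: [0.5565, -0.1068, 0.2069]
eef_rot: [2.387, 2.041, -0.001]
wrist_force: [-1.8, -0.6, 1.7]
width: 0.0116
```

```bash
python3 - <<'E'
from st import *
im=snap('side','s14.png');cv2.imwrite('pics/s14c.png',cv2.resize(im[210:390,250:400,::-1],None,fx=3.3,fy=3.3,interpolation=2))
im=snap('wrist','w14.png');cv2.imwrite('pics/w14c.png',cv2.resize(im[120:290,200:400,::-1],None,fx=3.3,fy=3.3,interpolation=2))
E
```

```text
18.75 [ 0.5565 -0.1068  0.2069] yaw -0.15579496976082174 tilt fix wx,wy 0.00011508883757229966 0.0009836191206923622 [-1.778  -0.5636  1.6519] [-0.0081  0.4431 -0.0268] 0.011556474475293083
foot rail xy [4.5161 0.2521] foot z 148.9159550320319
```

View pics/s14c.png

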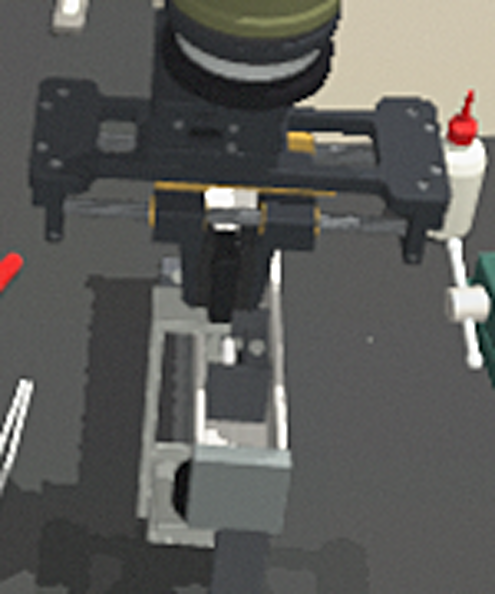

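View pics/w14c.png

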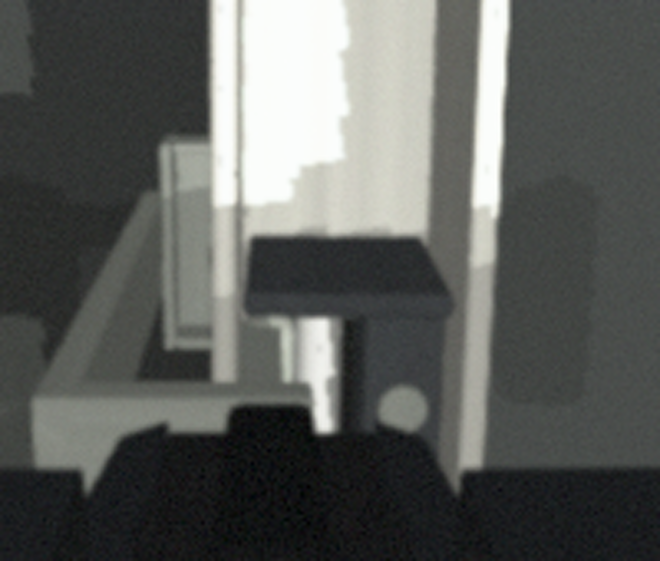

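>>> step_arm(motion=[0,0,0,0,0,0,0.6,0,0,0,0,0,0,0.2,0,0,0,0,0,0,0,0,0,0,0,0,0,0,0,0,0,0,0,0,0])

```text
time_s: 19.48
eef_pos: [0.5583, -0.1067, 0.2071]
eef_rot: [2.385, 2.04, 0.004]
wrist_force: [0.7, -1.0, -0.3]
width: 0.044
```

```bash
python3 - <<'E'
from st import *
im=snap('side','s15.png');cv2.imwrite('pics/s15c.png',cv2.resize(im[210:390,250:400,::-1],None,fx=3.3,fy=3.3,interpolation=2))
im=snap('wrist','w15.png');cv2.imwrite('pics/w15c.png',cv2.resize(im[120:290,200:400,::-1],None,fx=3.3,fy=3.3,interpolation=2))
E
```

```text
19.475 [ 0.5583 -0.1067  0.2071] yaw -0.15568719267925435 tilt fix wx,wy 0.003689562796357837 -0.00010930617749338803 [ 0.6655 -1.0189 -0.3176] [ 0.0203 -0.0658  0.0142] 0.04398500218799548
foot rail xy [6.502  0.6453] foot z 149.06127561315625
```

View pics/s15c.png

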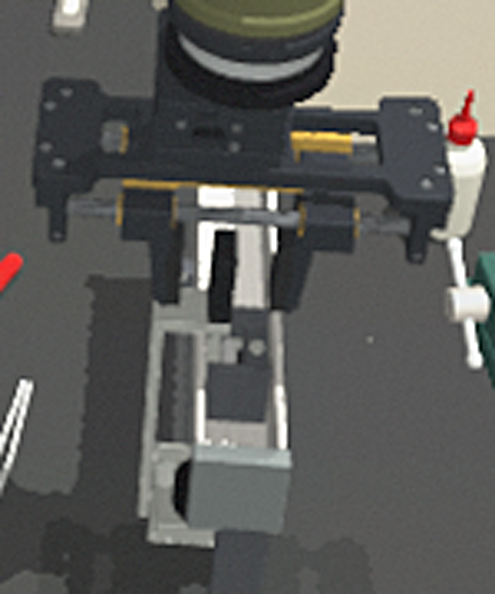

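View pics/w15c.png

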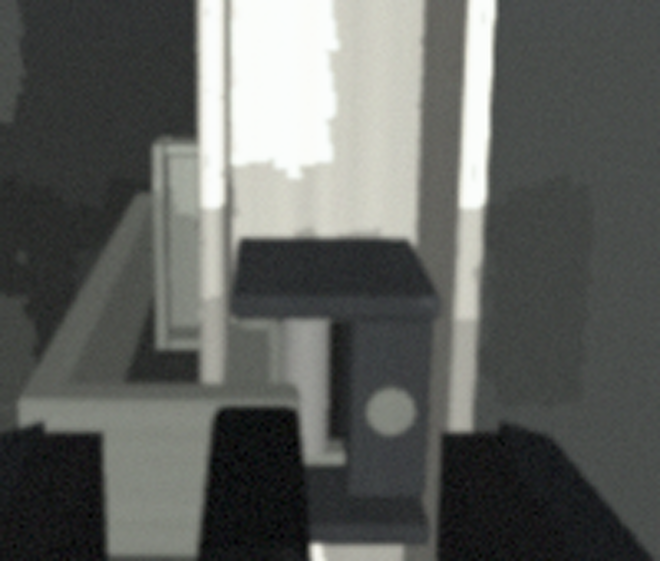

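>>> step_arm(motion=[0,-0.1,-1,0.003,0,0,0,0,0,-2,0,0,0,0,0,0,-2.5,0,0,0,0,0,0,-3,0,0,0,0,0,0,-3,0,0,0,0,0,0,-2,0,0,0,0,0,0,0,0,0,0,0,0,0,0,0,0,0,0])

```text
time_s: 20.58
eef_pos: [0.5566, -0.1058, 0.3497]
eef_rot: [2.386, 2.043, 0.002]
wrist_force: [-0.4, -0.4, -0.1]
width: 0.0442
```

```bash
python3 - <<'E'
from st import *
im=snap('side','s16.png');cv2.imwrite('pics/s16c.png',cv2.resize(im[210:390,250:400,::-1],None,fx=3.3,fy=3.3,interpolation=2))
im=snap('wrist','w16.png');cv2.imwrite('pics/w16c.png',cv2.resize(im[100:270,180:380,::-1],None,fx=3.3,fy=3.3,interpolation=2))
# expected projection of home upright carrier, foot front flush with lip
U2=U; L2=L
fz=.1488
for n,of,sc in[('side',(250,210),3.3),('wrist',(180,100),3.3)]:
  for q in[(-33,-12,162),(-33,12,162),(-27,-27,0),(-27,27,17),(-6,-12,207),(6,-12,207),(0,0,24)]:
    w=U.T@(np.array([q[0]+4.7,q[1]-.8])/1000)+L
    print(n,q,(proj(n,[*w,fz-.112+q[2]/1000])[0]-of)*sc)
E
```

```text
20.575 [ 0.5566 -0.1058  0.3497] yaw -0.1542661474226107 tilt fix wx,wy 0.0014818548553985978 -0.0008065914613976069 [-0.4225 -0.4176 -0.1498] [-0.0779 -0.0459 -0.0135] 0.04422933198689933
foot rail xy [4.5267 1.3049] foot z 291.7090534906761
side (-33, -12, 162) [146.8985 321.8371]
side (-33, 12, 162) [148.1348 285.3687]
side (-27, -27, 0) [143.9637 541.8654]
side (-27, 27, 17) [147.8608 440.4629]
side (-6, -12, 207) [207.6572 262.0798]
side (6, -12, 207) [232.8561 263.5918]
side (0, 0, 24) [196.0293 476.3954]
wrist (-33, -12, 162) [208.6082 365.2071]
wrist (-33, 12, 162) [206.0659 273.3853]
wrist (-27, -27, 0) [266.9254 292.1028]
wrist (-27, 27, 17) [262.4113 157.2665]
wrist (-6, -12, 207) [310.2141 419.3185]
wrist (6, -12, 207) [364.568  419.3114]
wrist (0, 0, 24) [336.1906 233.312 ]
```

View pics/s16c.png

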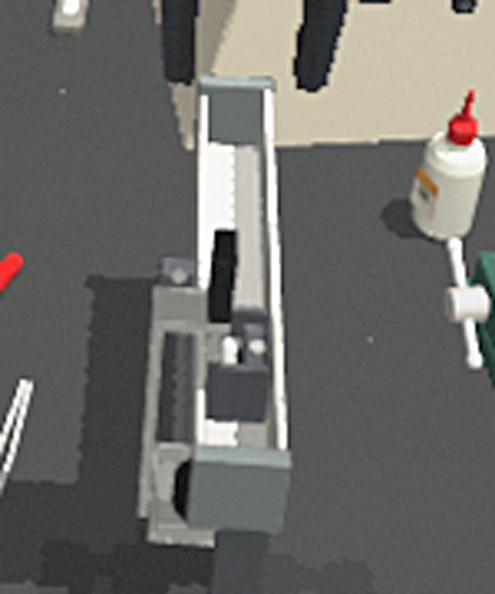

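View pics/w16c.png

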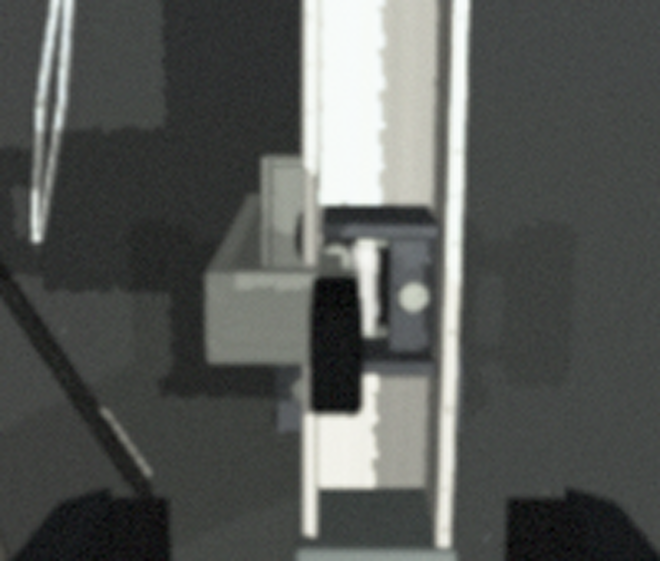

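```bash
python3 - <<'E'
from h import *
print(arm.job_done(), arm.get_obs()['time_s'])
E
```

```text
the job is handed in; nothing more can be done
the job is handed in; nothing more can be done
```

The steel carrier now hangs in the trolley pocket with the specimen still in its cup. I handed the job in at about 21 s on the robot clock. No verdict is reported.

**What I did:** I gripped the carrier by its black tab, lifted it, brought it in from the front of the rail with the hook over the lip, and lowered it into the pocket.
- **Roller:** the foot met the spring roller about 16 mm below the lip top and passed it with about 4 N.
- **Seat:** the foot reached the hard seat about 26 mm below the lip top.
- **Push:** I held it down for about 1.5 s at readings of roughly 8 to 11 N, with the carrier's weight of about 2.2 N included. These are end-of-call readings, so I did not see any peaks between them.

**Last checks:** after I let go and backed the arm off, the carrier did not move.
- **Wrist view:** its corners match the fully home, upright pose within about 1 px, except the tab's top edge, which is 2 px (about 1.5 mm) off.
- **Side view:** the hanger's arm is about 2 px to one side of the prediction. It was in the same place before release, so I put this down to camera calibration rather than tilt.
- **Specimen:** still visible in the cup in the side view.
- **Robot:** wrist force is about zero and the gripper is well clear above.

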